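# Load test coupons into a spring magazine

### The arm

A 6-joint arm with a two-finger parallel gripper is mounted at the origin on the work surface; the furniture and walls round the work are solid. World frame = base frame: x ahead of the robot, y to its left, z up, the work surface at z = 0. Lengths are in m, angles in rad, forces in N, time in s.
With the tool pointing down it reaches from about 0.375 to 0.9 m from the base axis. Payload 3.1 kg.
Tool frame: the origin (TCP) lies at the very end of the fingers, on their centre line; the grasp point (between the pads) lies 19 mm behind it (env.grip_point_offset is the distance from the TCP to the grasp point, in m); y points along the fingers, x is the direction in which the jaws open and shut, and the axes are right-handed (so a half turn about y gives the same grasp; the last joint's range is limited). The gripper opens to 85 mm and grips with 20 to 120 N. Pads are 22 mm wide; open, the fingers measure 114 mm over their backs; the gripper's body (76 mm by 85 mm) begins 54 mm behind the grasp point. The pads swing forward as they close: fully open they stand 13 mm farther back than shut.
Start: joints at [-1.425, 0.527, 1.433, -0, 1.181, -0.178], TCP at [0.199, -0.592, 0.231] pointing down, gripper open.
Joint ranges: [-3.08, 3.08], [-0.75, 2.2], [0.22, 2.44], [-1.43, 4.57], [0, 2.65], [-2.85, 2.85]. Speed limits (rad/s): [2.79, 2.79, 3.14, 3.14, 3.14, 3.14].

### API

Orientations are given as [roll, pitch, yaw] about the fixed x, y, z axes, in that order (R = Rz(yaw) Ry(pitch) Rx(roll)).
In Python, from workcell import telemetry, capture, get_calibration, close_job, env gives the robot as it stands.
- The arm moves only by the tool send_rows, never from a script. Its arguments are lists of equal length, an entry for each row: "linear": the shift along the tool's x, y, z in cm, a list of three; "dr": the turn, a rotation vector about the tool's x, y, z in degrees, a list of three. In form: {"linear": [[dx, dy, dz], ...], "dr": [[wx, wy, wz], ...]}. A call has 1 to 10 rows; each row is the pose to reach, as a shift and turn from the pose commanded when the call began, along the tool's axes at that moment; what a row does not reach only later rows make up. A row lasts 1/8 s, in which the tool goes at most 62.5 mm and 10.7 degrees, less where a joint would pass 70% of its speed; a pose out of reach is approached as far as the arm can. A call with a gripper value outside its range is refused whole. "hand" is the opening, from 0 (shut) to 1 (fully open), set as the call begins (left out, the last holds). The fingers move at their own pace and stop on an object; "squeeze" is the grip in N (left out, the last holds). Time passes only in rows, so rows that repeat a pose let the fingers close. It gives the time, the measured TCP pose, the force and the opening at its end, in the units of the state.
- telemetry.read_state(): the state, without advancing time (a new reading comes with each control period).
- capture(name): name is "side" or "top" or "wrist"; returns the picture (384x512x3 uint8, red, green, blue); there is no depth.
- get_calibration(name): a dict with "fx", "fy", "cx", "cy" (pixels), "dist_coeffs" ([k1, k2, p1, p2, k3] as OpenCV has them; the pictures are not rectified), "R" (3x3) and "t" (3): a world point X has camera coordinates R X + t. Camera axes: x right, y down, z forward; pixel columns grow to the right and rows downward; lengths in m; the calibration is good to about 2 mm. A picture is of the moment at which its call begins: read the wrist's pose just before it. get_calibration takes no time and is no camera call; for the wrist camera it gives the pose at the moment of the call.
- close_job(): hands the job in, once; it reports no verdict.
The state is a dict: "time_s": time; "joints": joint angles; "qvel": joint speeds; "joint_torque": joint torques, N m; "tcp_pos": TCP position; "eef_rot": TCP orientation; "contact_force": force on the tool from outside, world axes, zero at the start; "torque": the same for the moment, N m; "width": opening from 0.0 (shut) to 1.0 (fully open).
Only numpy, scipy, OpenCV 4.12 (cv2) and the standard library are available. Lean on these libraries where they do the work, as an engineer would, in place of code of your own. Each camera call takes 0.05 s, during which the arm holds its last target. There are 200 camera calls.

### The job

Load the two loose steel test coupons lengthwise into the spring magazine, the wider one first and the narrower one on top of it. Lay each flat on the stack outside the two lips, press it down against the spring until it clears them, and drag it back under the lips until its end is fully home against the end wall, so that the spring holds the stack up against the lips. Leave the other things on the table where they are.

Things in the scene. Friction and masses are not known exactly. Their poses are not given: they have to be found in the camera images.
- magazine: Fixed grey steel stack magazine on a dark base plate 205 x 96 x 8 mm. Origin under its centre on the table; x runs along it away from the end wall (roughly away from the robot), z up. A loaded coupon lies lengthwise along x, its end against the end wall, its last 35 mm under the lips. Coupons slide on each other and in the magazine with friction about 0.2 (oiled). Sites' axes are parallel.
- magazine_mouth (a point): Midway between the outer ends of the two lips, at their underside (magazine frame -55, 0, 60 mm). The lips are flat steel strips on the side walls, from the end wall to x = -55 mm, reaching inward to y = +-12 mm; underside z = 60 mm, top 64 mm, screw heads to 67 mm. The 24 mm gap between them is open above.
- magazine_end (a point): Centre of the end wall's inner face at lip-underside height (magazine frame -90, 0, 60 mm). The wall is 10 mm thick, 92 mm wide, top at z = 68 mm. Two side walls run from it to x = -55 mm, 68 mm apart inside; flared lead-ins, top at z = 64 mm, go on to x = -37 mm and open to about 85 mm. Farther out there are no walls, only the follower above the base plate.
- follower_top (a point): Centre of the top face of the spring follower: an aluminium plate 150 (along magazine x, from -88.5 to +61.5 mm) x 46 x 6 mm that moves straight up and down without tilting. Empty, its top is at z = 58 mm, so a coupon laid on it stands higher than the lips' underside. With the wide coupon loaded, that coupon's top is at z = 60 mm.
- follower (a joint): How far the follower is pushed down, m: 0 at its upper stop, 0.030 at its lower stop. Its spring pushes up with 11 N at 0 and 19 N at 0.030, of which 1 N carries the follower and the rest the coupons and your push. About 0.004 with the wide coupon loaded, 0.009 with both.
- wide_coupon: The wider loose flat steel plate, 120 x 60 x 6 mm, 0.33 kg (varies), starting flat on the table. Origin at the centre of its underside, x along its length, z up.
- narrow_coupon: The narrower loose flat steel plate, 110 x 50 x 5 mm, 0.21 kg (varies), starting flat on the table. Origin at the centre of its underside, x along its length, z up.
- angle_piece: Bystander: a loose offcut of steel angle, 90 x 50 x 70 mm, origin under its centre. Leave alone.
- magnet_block: Bystander: a loose small blue magnet block, 35 x 51 x 30 mm, origin under its centre. Leave alone.
- tape: Bystander: a loose tape measure lying on the table, 63 x 97 x 37 mm, origin under its centre. Leave alone.
Things that resemble listed ones, but are neither listed nor needed, are in the scene too. What is shaped like the narrow_coupon but green or red is not meant.

How it is judged:
On the way:
1. the wide coupon alone is home under the lips, held up against them by the spring (x of wide_coupon in the frame of magazine between -0.036 and -0.022 m and y of wide_coupon in the frame of magazine between -0.012 and 0.012 m and z of wide_coupon in the frame of magazine between 0.051 and 0.057 m and angle between wide_coupon's own z axis and vertical below 0.06 rad and angle between the x axis of wide_coupon and the x axis of magazine, either way round below 0.2 rad and linear speed of wide_coupon below 0.02 m/s), for 0.2 s.
At the end, for the whole second after the job is handed in: Both coupons lie level and at rest under the lips, narrow on top of wide: each within 8 mm of home against the end wall, 12 mm of the centre line, 0.2 rad of straight; the spring holds the narrow one's top within 3 mm of the lips' underside, with the wide one directly beneath (3 mm) (x of wide_coupon in the frame of magazine between -0.036 and -0.022 m and y of wide_coupon in the frame of magazine between -0.012 and 0.012 m and z of wide_coupon in the frame of magazine between 0.046 and 0.052 m and angle between each of wide_coupon, narrow_coupon's own z axis and vertical below 0.06 rad and angle between the x axis of each of wide_coupon, narrow_coupon and the x axis of magazine, either way round below 0.2 rad and linear speed of each of wide_coupon, narrow_coupon below 0.02 m/s and x of narrow_coupon in the frame of magazine between -0.041 and -0.027 m and y of narrow_coupon in the frame of magazine between -0.012 and 0.012 m and z of narrow_coupon in the frame of magazine between 0.052 and 0.058 m); the robot touches nothing.
It fails at once if the angle offcut is moved by more than 30 mm (distance of angle_piece from where it was at the start of the episode above 0.03 m).
It fails at once if the magnet block is moved by more than 30 mm (distance of magnet_block from where it was at the start of the episode above 0.03 m).
It fails at once if the tape measure is moved by more than 30 mm (distance of tape from where it was at the start of the episode above 0.03 m).
It also fails if it takes over 72 s, if anything falls off the work surface, if the arm or the gripper's body presses on something with over 40 N, if the wrist force passes 120 N, or if a joint passes its speed limit or range.

## Working session

There is one attempt and no reset: what is moved stays moved. The work goes in short steps, Python scripts to look and compute and a tool call to move; the robot and the scene stay as the last step left them, time stands still between calls to the robot, and variables do not carry over. Pictures are saved under pics/ and viewed, about 8 in all and at most 12, crops included, and the job is handed in when it is done.

Besides the shell and the picture viewer there is one more tool, called after ">>>" by a JSON object that holds its "op" and its "data". send_rows: Moves the arm, as the interface text tells. Its arguments: {"type":"object","properties":{"linear":{"type":"array","items":{"type":"array","items":{"type":"number"}}},"dr":{"type":"array","items":{"type":"array","items":{"type":"number"}}},"hand":{"type":"number"},"squeeze":{"type":"number"}},"required":["linear","dr"]}

```bash
ls; mkdir -p pics
python3 - <<'E'
from workcell import telemetry, capture, get_calibration, env
import cv2, numpy as np
s=telemetry.read_state()
for k,v in s.items(): print(k,np.round(v,3))
ims=[]
for n in ["top","side"]:
    im=capture(n)[:,:,::-1]; cv2.imwrite(f"pics/{n}_raw.png",im)
    cv2.imwrite(f"pics/{n}1.png",cv2.resize(im,(800,600),interpolation=cv2.INTER_CUBIC))
    c=get_calibration(n); print(n,{k:np.round(v,4).tolist() for k,v in c.items()})
print(env.grip_point_offset)
E
```

```text
pics
time_s 0.0
joints [-1.426  0.528  1.434 -0.     1.181 -0.178]
qvel [-0.001  0.001 -0.     0.    -0.001  0.001]
joint_torque [ 1.0000e-03 -4.4235e+01 -1.7803e+01 -0.0000e+00  8.0000e-03  0.0000e+00]
tcp_pos [ 0.199 -0.592  0.23 ]
eef_rot [-1.57   0.002 -1.247]
contact_force [-0.393 -0.283 -0.239]
torque [-0.015  0.033  0.021]
width 1.0
top {'fx': 408.5847, 'fy': 408.5847, 'cx': 255.2702, 'cy': 184.9956, 'dist_coeffs': [0.0359, 0.0, 0.0, 0.0, 0.0], 'R': [[-0.0163, -0.9997, 0.0194], [-0.9819, 0.0123, -0.1889], [0.1886, -0.0222, -0.9818]], 't': [0.131, 0.5717, 1.2569]}
side {'fx': 464.1558, 'fy': 464.1558, 'cx': 258.2557, 'cy': 193.9107, 'dist_coeffs': [-0.1367, 0.0, 0.0, 0.0, 0.0], 'R': [[-0.8371, -0.5469, 0.0148], [-0.1986, 0.2786, -0.9396], [0.5097, -0.7895, -0.3418]], 't': [0.5624, 0.1604, 1.3572]}
0.0187
```

View pics/top1.png

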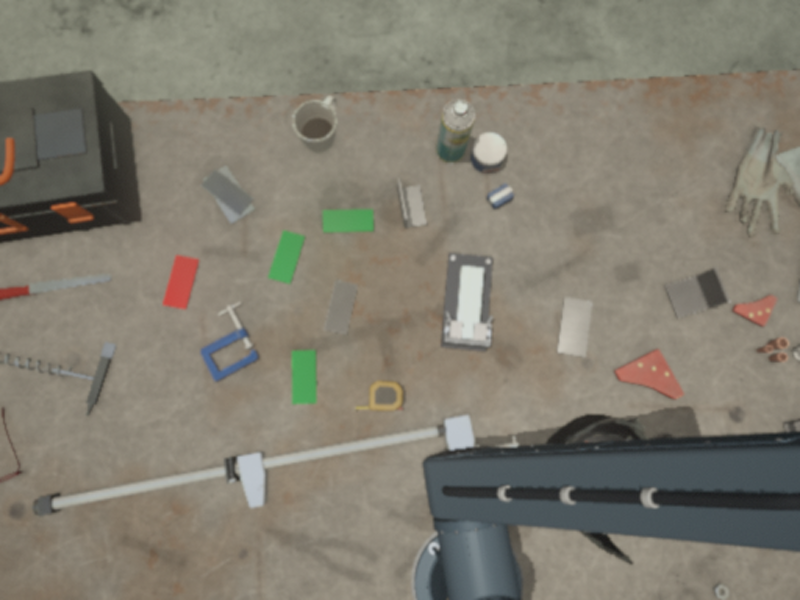

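View pics/side1.png

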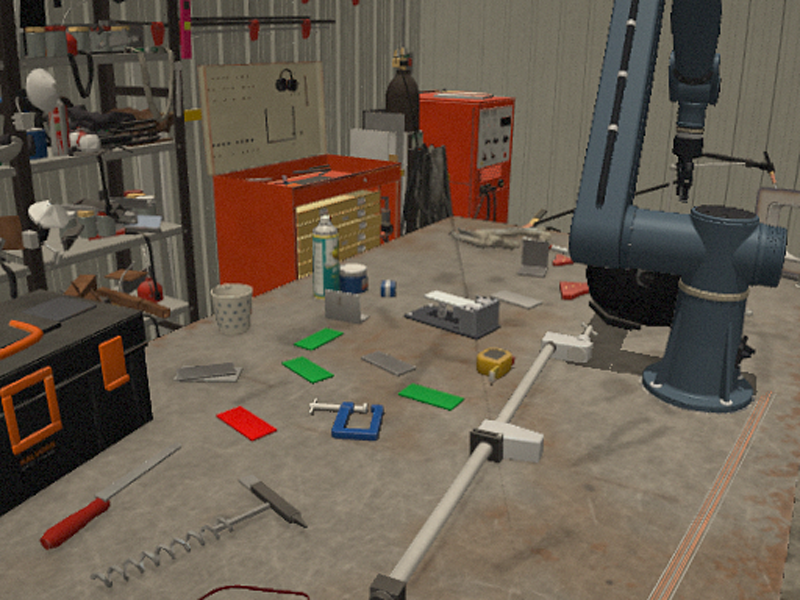

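Top view: magazine at about (467,300). Plate candidates are light grey (575,327), darker grey (341,307), a stacked pair at (228,193), and grey/black items at (697,293). Next I'll check these in an enlarged crop.

```bash
cat > h.py <<'E'
import numpy as np, cv2
from workcell import telemetry, capture, get_calibration
from scipy.spatial.transform import Rotation as Rn
def w(name,uv,z,c=None):
    c=c or get_calibration(name)
    K=np.array([[c['fx'],0,c['cx']],[0,c['fy'],c['cy']],[0,0,1]])
    p=cv2.undistortPoints(np.array(uv,float).reshape(-1,1,2),K,np.array(c['dist_coeffs'])).reshape(-1,2)
    R=np.array(c['R']);t=np.array(c['t'])
    d=np.c_[p,np.ones(len(p))]@R; o=-R.T@t
    return o+d*((z-o[2])/d[:,2])[:,None]
def px(name,X,c=None):
    c=c or get_calibration(name)
    K=np.array([[c['fx'],0,c['cx']],[0,c['fy'],c['cy']],[0,0,1]])
    return cv2.projectPoints(np.array(X,float).reshape(-1,1,3),cv2.Rodrigues(np.array(c['R']))[0],np.array(c['t'],float),K,np.array(c['dist_coeffs']))[0].reshape(-1,2)
E
python3 - <<'E'
import cv2,numpy as np
im=cv2.imread('pics/top_raw.png')
a=cv2.resize(im[155:230,200:390],None,fx=4,fy=4,interpolation=cv2.INTER_CUBIC)
b=cv2.resize(im[100:150,115:210],None,fx=4,fy=4,interpolation=cv2.INTER_CUBIC)
c=cv2.resize(im[165:215,415:510],None,fx=4,fy=4,interpolation=cv2.INTER_CUBIC)
cv2.imwrite('pics/crop.png',np.vstack([a,np.hstack([b,c])]))
E
```

```text
(no output)
```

View pics/crop.png

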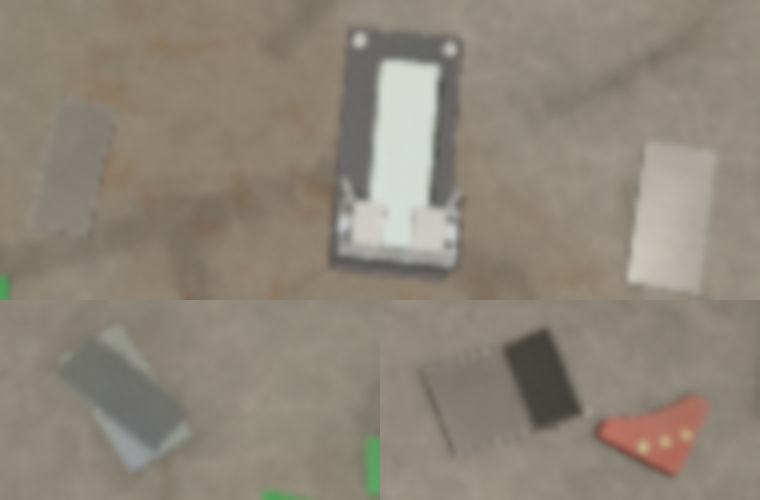

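Run:
```python
from h import *
def rep(n,pts,z,off=(200,155)):
    P=w('top',[((u+.5)/4+off[0]-.5,(v+.5)/4+off[1]-.5) for u,v in pts],z)
    c=P.mean(0); l1=[np.linalg.norm(P[i]-P[(i+1)%4])*1e3 for i in range(4)]
    ax=(P[0]+P[1]-P[2]-P[3]); 
    print(n,'c',np.round(c*1e3,1),'sides',np.round(l1,1),'yaw long',np.degrees(np.arctan2(ax[1],ax[0])).round(2))
rep('narrow',[(65,98),(115,112),(85,235),(33,222)],.005)
rep('wide',[(645,142),(717,152),(700,292),(628,282)],.006)
rep('base',[(348,28),(462,40),(447,278),(330,265)],.008)
rep('foll',[(380,60),(440,65),(428,248),(368,245)],.058)
rep('pair top',[(90,333),(190,410),(158,450),(56,375)],.010,(115,25))
rep('pair bot',[(118,325),(190,430),(135,472),(60,360)],.005,(115,25))
```

```text
narrow c [546.7 244.4   5. ] sides [ 43.3 105.4  44.  106.7] yaw long -13.88
wide c [ 498.3 -247.8    6. ] sides [ 59.9 117.9  59.  118. ] yaw long -10.79
base c [555.4 -22.2   8. ] sides [ 96.2 200.6  96.  200.2] yaw long -6.01
foll c [544.8 -21.4  58. ] sides [ 48.5 148.5  47.4 150.1] yaw long -5.82
pair top c [801.5 489.8  10. ] sides [110.3  43.5 109.9  46.2] yaw long -36.21
pair bot c [799.2 489.1   5. ] sides [113.5  58.  119.5  57.1] yaw long -53.87
```

Light plate measures 59 x 118 mm, so it is wide_coupon. The dark grey plate measures about 44 x 106 mm with soft edges and is neither green nor red, so it is narrow_coupon. The stacked pair is 0.94 m from the base, out of reach, so it's a decoy. Moving over the wide coupon for a wrist look.

>>> {"op": "send_rows", "data": {"linear": [[-5,0,9],[-10,0,17],[-15,0,25],[-19,0,32],[-23,0,38],[-23,0,39.3],[-23,0,39.3],[-23,0,39.3],[-23,0,39.3],[-23,0,39.3]], "dr": [[0,9,0],[0,18,0],[0,27,0],[0,29.4,0],[0,29.4,0],[0,29.4,0],[0,29.4,0],[0,29.4,0],[0,29.4,0],[0,29.4,0]]}}

```text
time_s: 1.35
tcp_pos: [0.4974, -0.2505, 0.2311]
eef_rot: [-1.572, -0.0, -1.761]
contact_force: [-0.4, 0.4, 0.2]
width: 0.996
```

```bash
cat >> h.py <<'E'
def show(): 
    s=telemetry.read_state(); print('t',round(s['time_s'],2),'p',np.round(np.array(s['tcp_pos'])*1e3,1),'yaw/rpy',np.degrees(s['eef_rot']).round(2),'F',np.round(s['contact_force'],1),'w',round(s['width'],3),'j',np.round(s['joints'],2)); return s
def go(pos,yaw):
    s=telemetry.read_state(); R=Rn.from_euler('xyz',s['eef_rot']); T=Rn.from_euler('xyz',[-np.pi/2,0,np.radians(yaw)])
    d=R.inv().apply(np.array(pos)-s['tcp_pos'])*100
    print('linear cm',d.round(2),'dr',(R.inv()*T).as_rotvec(degrees=True).round(2),'len',np.linalg.norm(d).round(1))
def snap(name,out,scale=1.5625):
    c=get_calibration(name); im=capture(name)[:,:,::-1]; cv2.imwrite('pics/'+out+'_raw.png',im)
    cv2.imwrite('pics/'+out+'.png',cv2.resize(im,None,fx=scale,fy=scale,interpolation=cv2.INTER_CUBIC))
    import pickle; pickle.dump({k:np.array(v).tolist() for k,v in c.items()},open('pics/'+out+'.pkl','wb')); return c
E
python3 - <<'E'
from h import *
show(); c=snap('wrist','w1'); R=np.array(c['R']);t=np.array(c['t']); print('cam at',-R.T@t, 'fwd',R[2],c['fx'],c['dist_coeffs'])
print(px('wrist',[telemetry.read_state()['tcp_pos']]),px('wrist',[[.4983,-.2478,.006]]))
E
```

```text
t 1.35 p [ 497.4 -250.5  231.1] yaw/rpy [-9.0050e+01 -2.0000e-02 -1.0092e+02] F [-0.4  0.4  0.2] w 0.996 j [-0.67  0.44  1.6  -0.    1.1   1.09]
cam at [ 0.58036711 -0.2650605   0.37361731] fwd [-0.31973444  0.06111775 -0.94553398] 320.2818493690864 [-0.08069131  0.          0.          0.          0.        ]
[[255.38244158 254.76922587]] [[251.13014376 154.79781462]]
```

View pics/w1.png

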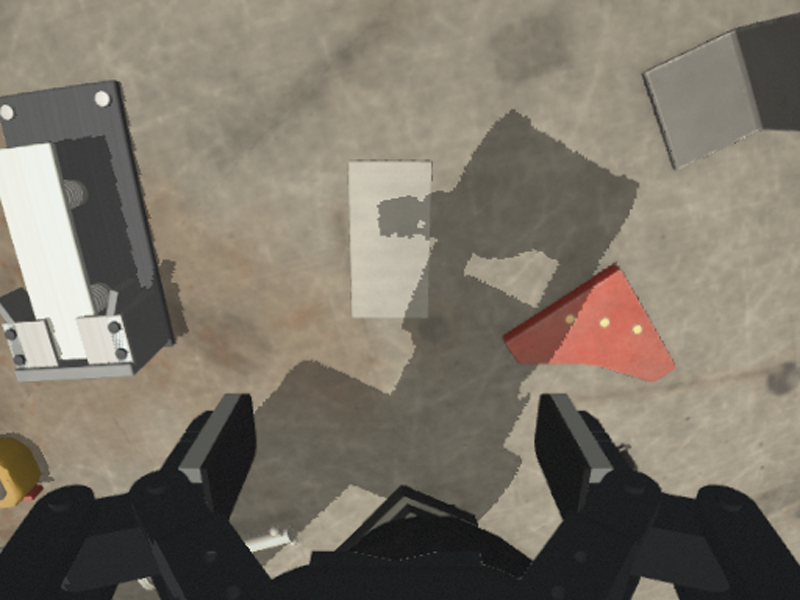

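Wrist view: wide coupon corners at (349,160), (432,160), (428,318), (351,318). Magazine left: base corner (118,80), lip plates near (35,345) and (101,338).

Run:
```python
from h import *
import pickle
c=pickle.load(open('pics/w1.pkl','rb'))
f=lambda pts,z: w('wrist',[((u+.5)/1.5625-.5,(v+.5)/1.5625-.5) for u,v in pts],z,c)
P=f([(349,160),(432,160),(428,318),(351,318)],.006)
print('wide',P.mean(0).round(4),[np.linalg.norm(P[i]-P[(i+1)%4]).round(4) for i in range(4)])
a=P[0]+P[1]-P[2]-P[3]; y=np.degrees(np.arctan2(a[1],a[0])); print('yaw',y)
B=f([(118,80),(172,342)],.008); d=B[0]-B[1]; print('base right edge',B.round(4),np.linalg.norm(d),np.degrees(np.arctan2(d[1],d[0])))
# grip point local +30 -> along long axis outward (+x)
u=np.array([np.cos(np.radians(y)),np.sin(np.radians(y)),0]); g=P.mean(0)+.028*u; g[2]=.05; print(g); go(g,y-90)
```

```text
wide [ 0.4983 -0.2455  0.006 ] [np.float64(0.0593), np.float64(0.1212), np.float64(0.0608), np.float64(0.1212)]
yaw -11.412430738580047
base right edge [[ 0.6502 -0.0813  0.008 ]
 [ 0.4522 -0.056   0.008 ]] 0.19959522496303314 -7.291353710532452
[ 0.52572855 -0.25100937  0.05      ]
linear cm [-0.53 18.11  2.81] dr [0.04 0.44 0.02] len 18.3
```

>>> {"op": "send_rows", "data": {"linear": [[-0.5,5,2.8],[-0.5,10,2.8],[-0.5,15,2.8],[-0.5,19,2.8],[-0.5,21,2.8],[-0.5,22,2.8],[-0.5,22.5,2.8],[-0.5,22.5,2.8]], "dr": [[0,0.4,0],[0,0.4,0],[0,0.4,0],[0,0.4,0],[0,0.4,0],[0,0.4,0],[0,0.4,0],[0,0.4,0]], "hand": 0.85, "squeeze": 60}}

```text
time_s: 2.4
tcp_pos: [0.5269, -0.2504, 0.0068]
eef_rot: [-1.57, -0.0, -1.768]
contact_force: [-0.3, 0.2, -1.2]
width: 0.85
```

>>> {"op": "send_rows", "data": {"linear": [[0,0.2,0],[0,0.4,0],[0,0.6,0],[0,0.6,0]], "dr": [[0,0,0],[0,0,0],[0,0,0],[0,0,0]]}}

```text
time_s: 2.9
tcp_pos: [0.5267, -0.2496, 0.0002]
eef_rot: [-1.571, 0.0, -1.767]
contact_force: [0.9, 0.7, -0.5]
width: 0.852
```

Run:
```python
from h import *
show(); snap('wrist','w2')
```

```text
t 2.9 p [ 5.267e+02 -2.496e+02  2.000e-01] yaw/rpy [ -90.01    0.   -101.23] F [ 0.9  0.7 -0.5] w 0.852 j [-0.63  0.81  1.68 -0.    0.65  1.13]
```

View pics/w2.png

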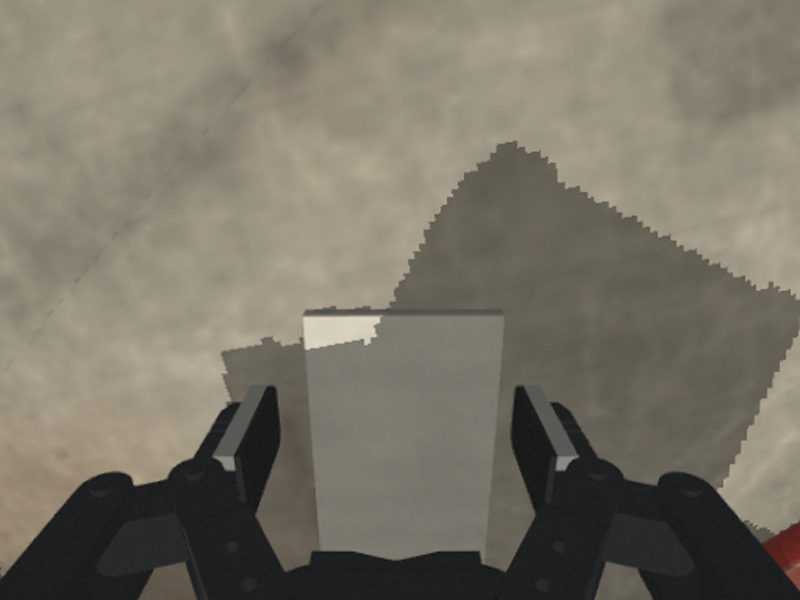

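The coupon (top end at y=310, x 303–504) sits centred between the pads (280 and 512), with no contact yet. I'll lower a little more and then close.

>>> {"op": "send_rows", "data": {"linear": [[0,0.2,0],[0,0.35,0],[0,0.45,0],[0,0.45,0]], "dr": [[0,0,0],[0,0,0],[0,0,0],[0,0,0]]}}

```text
time_s: 3.45
tcp_pos: [0.5267, -0.2497, -0.0043]
eef_rot: [-1.571, 0.0, -1.767]
contact_force: [-0.1, -0.5, -0.4]
width: 0.852
```

>>> {"op": "send_rows", "data": {"linear": [[0,0,0],[0,0,0],[0,0,0],[0,0,0]], "dr": [[0,0,0],[0,0,0],[0,0,0],[0,0,0]], "hand": 0.5}}

```text
time_s: 3.95
tcp_pos: [0.527, -0.2501, -0.0037]
eef_rot: [-1.57, -0.001, -1.767]
contact_force: [-0.8, -0.9, 4.2]
width: 0.672
```

>>> {"op": "send_rows", "data": {"linear": [[0,-0.5,0],[0,-2,0],[0,-5,0],[0,-9,0],[0,-12,0],[0,-13,0],[0,-13,0],[0,-13,0]], "dr": [[0,0,0],[0,0,0],[0,0,0],[0,0,0],[0,0,0],[0,0,0],[0,0,0],[0,0,0]], "squeeze": 80}}

```text
time_s: 4.95
tcp_pos: [0.5257, -0.249, 0.1244]
eef_rot: [-1.574, 0.001, -1.767]
contact_force: [0.7, 0.3, -3.0]
width: 0.668
```

Run:
```python
from h import *
show(); snap('wrist','w3'); snap('side','s3')
a=cv2.imread('pics/w3_raw.png'); b=cv2.imread('pics/s3_raw.png')
u=px('side',[telemetry.read_state()['tcp_pos']])[0].astype(int); print(u)
y0=max(u[1]-75,0);x0=min(max(u[0]-100,0),312); b=cv2.resize(b[y0:y0+150,x0:x0+200],(400,300),interpolation=cv2.INTER_CUBIC)
a=cv2.resize(a[:,56:456],(400,384)); o=np.zeros((384,800,3),np.uint8); o[:,:400]=a;o[:300,400:]=b
cv2.imwrite('pics/both3.png',o)
```

```text
t 4.95 p [ 525.7 -249.   124.4] yaw/rpy [-9.0160e+01  8.0000e-02 -1.0125e+02] F [ 0.7  0.3 -3. ] w 0.668 j [-0.63  0.61  1.63  0.    0.9   1.13]
[325 160]
```

View pics/both3.png

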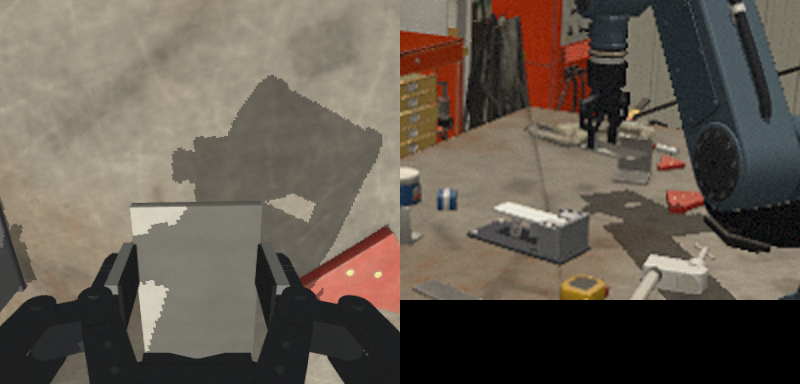

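The coupon is held straight and level (3.0 N on the wrist). Next, a clear look at the magazine from just short of it.

Run:
```python
from h import *
go([.45,-.014,.25],-96.5)
```

```text
linear cm [-21.6  -12.5  -12.07] dr [ 0.16 -4.75 -0.08] len 27.7
```

>>> {"op": "send_rows", "data": {"linear": [[-3,-4,-2],[-7,-8,-4],[-12,-11,-6.7],[-17,-12.5,-9.5],[-20,-12.5,-11.2],[-21.6,-12.5,-12],[-21.6,-12.5,-12],[-21.6,-12.5,-12],[-21.6,-12.5,-12]], "dr": [[0.16,-1,0],[0.16,-2,0],[0.16,-3,0],[0.16,-4,0],[0.16,-4.75,0],[0.16,-4.75,0],[0.16,-4.75,0],[0.16,-4.75,0],[0.16,-4.75,0]]}}

```text
time_s: 6.18
tcp_pos: [0.4519, -0.0157, 0.2506]
eef_rot: [-1.568, -0.0, -1.686]
contact_force: [-0.4, 0.7, -4.0]
width: 0.665
```

Run:
```python
from h import *
show(); snap('wrist','w4')
P=px('wrist',[[.555,-.022,.008]])*1.5625; print(P)
```

```text
t 6.17 p [451.9 -15.7 250.6] yaw/rpy [-8.984e+01 -2.000e-02 -9.659e+01] F [-0.4  0.7 -4. ] w 0.665 j [-0.28  0.27  1.83  0.    1.05  1.4 ]
[[389.07895198  99.27068014]]
```

View pics/w4.png

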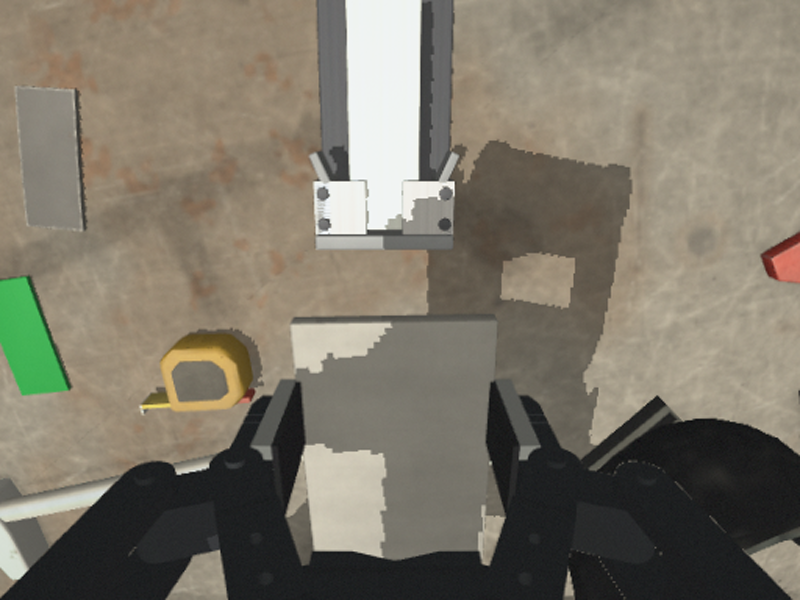

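Wrist view: lip outer ends at (314,182), (366,182), (402,181), (453,180). End wall outer edge runs (317,248)–(453,247). Narrow coupon corners at (16,87), (77,89), (85,230), (27,226). Now I'll fit the magazine pose.

Run:
```python
from h import *
import pickle
from scipy.optimize import least_squares
c=pickle.load(open('pics/w4.pkl','rb'))
S=lambda pts:np.array([((u+.5)/1.5625-.5,(v+.5)/1.5625-.5) for u,v in pts])
M=np.array([[-55,46,64],[-55,12,64],[-55,-12,64],[-55,-46,64],[-100,46,68],[-100,-46,68],[-90,46,68],[-90,-46,68]])/1e3
uv=S([(314,182),(366,182),(402,181),(453,180),(317,248.5),(453,247.5),(316,236),(453,235)])
# lines: follower edges y=+-23 z=58 at v=2 and v=120 ; 
L=S([(347,2),(421,2),(348.5,100),(421,100)]); Ly=np.array([23,-23,23,-23])/1e3
def T(q,X): return np.c_[Rn.from_euler('z',q[2]).apply(X)+[q[0],q[1],0]]
LW=w('wrist',L,.058,c)
def res(q):
    a=(px('wrist',T(q,M),c)-uv).ravel()/1.0
    lw=Rn.from_euler('z',-q[2]).apply(LW-[q[0],q[1],0])
    return np.r_[a,(lw[:,1]-Ly)*1000]
r=least_squares(res,[.555,-.022,-.1]); q=r.x
print('mag',q[:2].round(4),np.degrees(q[2]).round(2)); print(r.fun.round(1))
np.save('mag.npy',q)
P=w('wrist',S([(16,87),(77,89),(85,230),(27,226)]),.005,c)
a=P[0]+P[1]-P[2]-P[3]
print('narrow',P.mean(0).round(4),[np.linalg.norm(P[i]-P[(i+1)%4]).round(4) for i in range(4)],np.degrees(np.arctan2(a[1],a[0])))
# coupon in hand: far edge corners
s=telemetry.read_state();zt=s['tcp_pos'][2]
F=w('wrist',S([(292,319),(496,317)]),zt+.010,c); print('far edge',F.round(4)); d=F[1]-F[0]; print(np.linalg.norm(d),'yaw perp',np.degrees(np.arctan2(d[1],d[0])).round(2), 'tool',np.degrees(s['eef_rot'][2]).round(2))
R=Rn.from_euler('xyz',s['eef_rot']); print('mid in tool mm',(R.inv().apply(F.mean(0)-s['tcp_pos'])*1e3).round(1))
```

```text
mag [ 0.5579 -0.0196] -6.5
[-0.3 -0.7 -0.1 -0.9  0.6 -0.3  1.5  0.4 -0.7  0.9  0.4  1.4 -0.6 -0.5
  0.8 -0.  -0.9  0.3 -0.5 -0.4]
narrow [0.5469 0.2472 0.005 ] [np.float64(0.0505), np.float64(0.1087), np.float64(0.051), np.float64(0.1087)] -13.131875113572063
far edge [[ 0.4869  0.0112  0.2606]
 [ 0.4809 -0.0467  0.2606]]
0.05826886877025955 yaw perp -95.95 tool -96.59
mid in tool mm [-1.6 -9.9 32.2]
```

```bash
cat >> h.py <<'E'
def mag(x,y,z):
    q=np.load('mag.npy'); return Rn.from_euler('z',q[2]).apply(np.array([x,y,z])/1e3)+[q[0],q[1],0]
def where():
    q=np.load('mag.npy'); s=telemetry.read_state()
    print('TCP in magazine mm',(Rn.from_euler('z',-q[2]).apply(np.array(s['tcp_pos'])-[q[0],q[1],0])*1e3).round(1))
E
python3 - <<'E'
from h import *
where(); go(mag(38,-1,65),-96.5)
E
```

```text
TCP in magazine mm [-105.9   -8.1  250.6]
linear cm [-0.73 18.6  14.34] dr [-0.16 -0.09  0.02] len 23.5
```

>>> {"op": "send_rows", "data": {"linear": [[-0.7,2,4],[-0.7,5,9],[-0.7,9,13],[-0.7,13,14.3],[-0.7,16.5,14.3],[-0.7,18.1,14.3],[-0.7,18.6,14.3],[-0.7,18.6,14.3],[-0.7,18.6,14.3],[-0.7,18.6,14.3]], "dr": [[-0.16,0,0],[-0.16,0,0],[-0.16,0,0],[-0.16,0,0],[-0.16,0,0],[-0.16,0,0],[-0.16,0,0],[-0.16,0,0],[-0.16,0,0],[-0.16,0,0]]}}

```text
time_s: 7.48
tcp_pos: [0.5953, -0.0239, 0.0665]
eef_rot: [-1.568, -0.0, -1.684]
contact_force: [-0.2, 0.4, -3.9]
width: 0.664
```

Run:
```python
from h import *
show(); where(); go(mag(38,-1,60),-96.5); snap('wrist','w5')
```

```text
t 7.47 p [595.3 -23.9  66.5] yaw/rpy [-8.987e+01 -2.000e-02 -9.649e+01] F [-0.2  0.4 -3.9] w 0.664 j [-0.23  0.71  1.63 -0.    0.79  1.46]
TCP in magazine mm [37.6 -0.  66.5]
linear cm [0.1  0.65 0.03] dr [-0.13  0.01  0.02] len 0.7
```

View pics/w5.png

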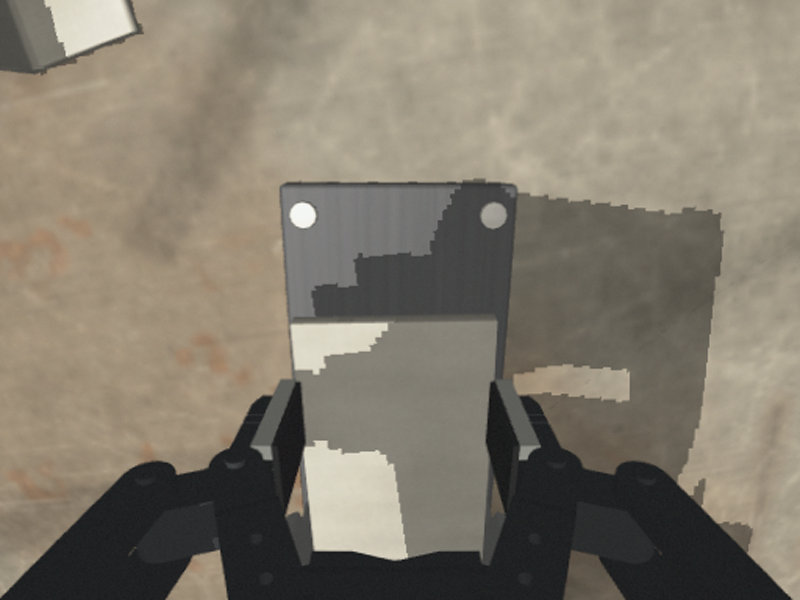

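Coupon over the follower, parallel to the base plate (far edge (282,184)–(517,184)). Lowering and watching the force.

>>> {"op": "send_rows", "data": {"linear": [[0.1,0.4,0],[0.1,0.8,0],[0.1,1.0,0],[0.1,1.0,0]], "dr": [[-0.13,0,0],[-0.13,0,0],[-0.13,0,0],[-0.13,0,0]]}}

```text
time_s: 8.02
tcp_pos: [0.5942, -0.0248, 0.0549]
eef_rot: [-1.574, -0.0, -1.684]
contact_force: [-0.0, -0.2, -2.6]
width: 0.667
```

>>> {"op": "send_rows", "data": {"linear": [[0,0.1,0],[0,0.2,0],[0,0.3,0],[0,0.3,0]], "dr": [[0,0,0],[0,0,0],[0,0,0],[0,0,0]]}}

```text
time_s: 8.52
tcp_pos: [0.5948, -0.0248, 0.0537]
eef_rot: [-1.572, -0.0, -1.684]
contact_force: [-1.4, -0.0, 6.5]
width: 0.662
```

Run:
```python
from h import *
import pickle
show(); where()
c=pickle.load(open('pics/w5.pkl','rb'))
S=lambda pts:np.array([((u+.5)/1.5625-.5,(v+.5)/1.5625-.5) for u,v in pts])
q=np.load('mag.npy')
P=w('wrist',S([(282,184),(517,184)]),.008,c); print('base far corners in mag (102.5,+-48):',(Rn.from_euler('z',-q[2]).apply(P-[q[0],q[1],0])*1e3).round(1))
F=w('wrist',S([(290,320),(497,319)]),.0665+.010,c); print('coupon far edge in mag:',(Rn.from_euler('z',-q[2]).apply(F-[q[0],q[1],0])*1e3).round(1))
```

```text
t 8.53 p [594.8 -24.8  53.7] yaw/rpy [-9.007e+01 -2.000e-02 -9.649e+01] F [-1.4 -0.   6.5] w 0.662 j [-0.23  0.73  1.64 -0.    0.77  1.46]
TCP in magazine mm [37.3 -1.  53.7]
base far corners in mag (102.5,+-48): [[100.   46.3   8. ]
 [100.1 -47.2   8. ]]
coupon far edge in mag: [[ 69.   31.4  76.5]
 [ 69.4 -27.8  76.5]]
```

Contact at the expected height (6.5 N at TCP 53.7 mm). Now pressing down about 8 mm.

>>> {"op": "send_rows", "data": {"linear": [[0,0.15,0],[0,0.3,0],[0,0.45,0],[0,0.6,0],[0,0.7,0],[0,0.7,0],[0,0.7,0]], "dr": [[0,0,0],[0,0,0],[0,0,0],[0,0,0],[0,0,0],[0,0,0],[0,0,0]]}}

```text
time_s: 9.4
tcp_pos: [0.5949, -0.0249, 0.0471]
eef_rot: [-1.572, -0.0, -1.684]
contact_force: [-3.0, 0.4, 8.6]
width: 0.662
```

Run:
```python
from h import *
show(); where(); go(mag(0,0,46),-96.5)
```

```text
t 9.4 p [594.9 -24.9  47.1] yaw/rpy [-9.004e+01 -2.000e-02 -9.649e+01] F [-3.   0.4  8.6] w 0.662 j [-0.23  0.74  1.64 -0.    0.76  1.46]
TCP in magazine mm [37.4 -1.  47.1]
linear cm [-0.11  0.11 -3.74] dr [0.04 0.01 0.02] len 3.7
```

>>> {"op": "send_rows", "data": {"linear": [[0,0.1,0],[0,0.15,-0.3],[0,0.15,-0.7],[0,0.15,-1.1],[0,0.15,-1.5],[0,0.15,-1.9],[0,0.15,-2.3],[0,0.15,-2.7],[0,0.15,-3.0],[0,0.15,-3.0]], "dr": [[0,0,0],[0,0,0],[0,0,0],[0,0,0],[0,0,0],[0,0,0],[0,0,0],[0,0,0],[0,0,0],[0,0,0]]}}

```text
time_s: 10.65
tcp_pos: [0.5685, -0.0223, 0.0465]
eef_rot: [-1.564, -0.001, -1.685]
contact_force: [1.7, -0.2, 8.0]
width: 0.66
```

Run:
```python
from h import *
show(); where()
```

```text
t 10.65 p [568.5 -22.3  46.5] yaw/rpy [-8.959e+01 -6.000e-02 -9.652e+01] F [ 1.7 -0.2  8. ] w 0.66 j [-0.24  0.72  1.71 -0.    0.7   1.45]
TCP in magazine mm [10.9 -1.5 46.5]
```

>>> {"op": "send_rows", "data": {"linear": [[0,0,-0.3],[0,0,-0.6],[0,0,-0.9],[0,0,-1.0],[0,0,-1.0]], "dr": [[0,0,0],[0,0,0],[0,0,0],[0,0,0],[0,0,0]]}}

```text
time_s: 11.28
tcp_pos: [0.5589, -0.0213, 0.0464]
eef_rot: [-1.563, -0.001, -1.685]
contact_force: [2.4, -0.5, 8.5]
width: 0.667
```

>>> {"op": "send_rows", "data": {"linear": [[0,0,-0.15],[0,0,-0.3],[0,0,-0.3]], "dr": [[0,0,0],[0,0,0],[0,0,0]]}}

```text
time_s: 11.65
tcp_pos: [0.5572, -0.0211, 0.0466]
eef_rot: [-1.56, -0.001, -1.685]
contact_force: [4.2, -0.8, 8.6]
width: 0.669
```

Run:
```python
from h import *
show(); where()
```

```text
t 11.65 p [557.2 -21.1  46.6] yaw/rpy [-8.939e+01 -7.000e-02 -9.654e+01] F [ 4.2 -0.8  8.6] w 0.669 j [-0.24  0.71  1.75  0.    0.67  1.45]
TCP in magazine mm [-0.4 -1.6 46.6]
```

>>> {"op": "send_rows", "data": {"linear": [[0,0,-0.15],[0,0,-0.3],[0,0,-0.3]], "dr": [[0,0,0],[0,0,0],[0,0,0]]}}

```text
time_s: 12.02
tcp_pos: [0.5571, -0.0213, 0.0472]
eef_rot: [-1.554, -0.001, -1.686]
contact_force: [7.4, 0.5, 7.6]
width: 0.661
```

>>> {"op": "send_rows", "data": {"linear": [[0,0,-0.15],[0,0,-0.3],[0,0,-0.3]], "dr": [[0,0,0],[0,0,0],[0,0,0]]}}

```text
time_s: 12.4
tcp_pos: [0.557, -0.0215, 0.0477]
eef_rot: [-1.548, -0.002, -1.687]
contact_force: [11.1, 0.5, 7.1]
width: 0.663
```

Run:
```python
from h import *
show(); where()
```

```text
t 12.4 p [557.  -21.5  47.7] yaw/rpy [-8.868e+01 -9.000e-02 -9.667e+01] F [11.1  0.5  7.1] w 0.663 j [-0.24  0.71  1.76  0.    0.66  1.45]
TCP in magazine mm [-0.6 -2.  47.7]
```

The arm stops at -0.5 mm with the force building (11 N), so the end is against the wall. Easing off, then releasing.

>>> {"op": "send_rows", "data": {"linear": [[0,0,0.4],[0,0,0.6],[0,0,0.6]], "dr": [[0,0,0],[0,0,0],[0,0,0]]}}

```text
time_s: 12.78
tcp_pos: [0.5572, -0.0213, 0.0467]
eef_rot: [-1.561, -0.001, -1.685]
contact_force: [3.5, -1.0, 8.7]
width: 0.667
```

>>> {"op": "send_rows", "data": {"linear": [[0,0,0],[0,0,0],[0,0,0],[0,0,0]], "dr": [[0,0,0],[0,0,0],[0,0,0],[0,0,0]], "hand": 0.9}}

```text
time_s: 13.28
tcp_pos: [0.5513, -0.0198, 0.0435]
eef_rot: [-1.574, 0.0, -1.684]
contact_force: [0.3, 0.3, -0.2]
width: 0.895
```

>>> {"op": "send_rows", "data": {"linear": [[0,-1,0],[0,-3,0],[0,-8,0],[0,-14,0],[0,-19,-3],[0,-20,-8],[0,-20,-10],[0,-20,-10],[0,-20,-10],[0,-20,-10]], "dr": [[0,0,0],[0,0,0],[0,0,0],[0,0,0],[0,0,0],[0,0,0],[0,0,0],[0,0,0],[0,0,0],[0,0,0]]}}

```text
time_s: 14.52
tcp_pos: [0.454, -0.009, 0.2439]
eef_rot: [-1.572, -0.0, -1.684]
contact_force: [-0.0, -0.3, -0.1]
width: 0.902
```

Run:
```python
from h import *
show(); where(); snap('wrist','w6')
```

```text
t 14.53 p [454.   -9.  243.9] yaw/rpy [-9.009e+01 -1.000e-02 -9.650e+01] F [-0.  -0.3 -0.1] w 0.902 j [-0.27  0.28  1.83 -0.    1.03  1.42]
TCP in magazine mm [-104.4   -1.2  243.9]
```

View pics/w6.png

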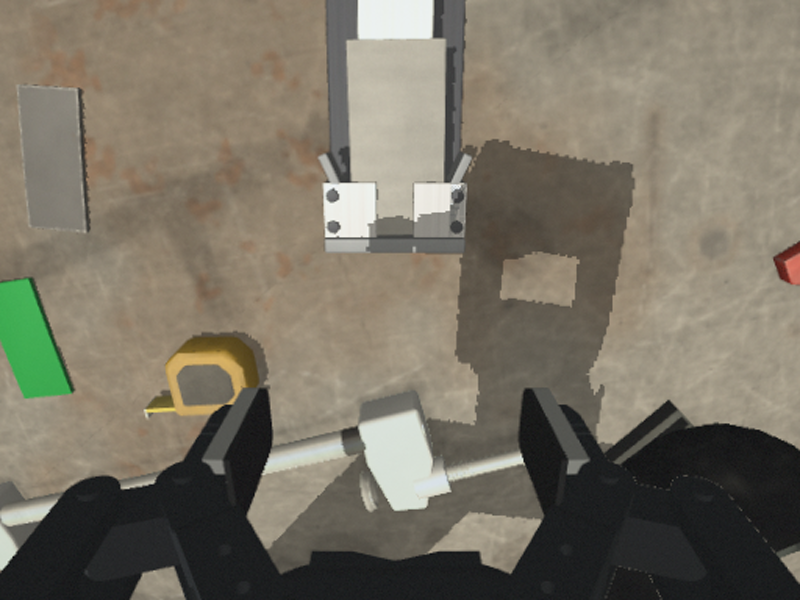

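The wide coupon sits under the lips: far edge (347,39)–(446,39), inner end at the wall, (395,238). Narrow coupon corners: (18,85), (81,88), (88,232), (28,226).

Run:
```python
from h import *
import pickle
c=pickle.load(open('pics/w6.pkl','rb')); q=np.load('mag.npy')
S=lambda pts:np.array([((u+.5)/1.5625-.5,(v+.5)/1.5625-.5) for u,v in pts])
f=lambda P:(Rn.from_euler('z',-q[2]).apply(P-[q[0],q[1],0])*1e3).round(1)
print('wide far corners (exp 30,+-30)',f(w('wrist',S([(347,39),(446,39)]),.060,c)))
print('lip ends (exp -55; 46,12,-12,-46)',f(w('wrist',S([(323.5,183),(376.5,183),(414,182.5),(466,182)]),.064,c)))
print('wide edges at lip end, y',f(w('wrist',S([(350,170),(443,170)]),.060,c)))
P=w('wrist',S([(18,85),(81,88),(88,232),(28,226)]),.005,c); a=P[0]+P[1]-P[2]-P[3]; y=np.degrees(np.arctan2(a[1],a[0]))
print('narrow',P.mean(0).round(4),y,[np.linalg.norm(P[i]-P[(i+1)%4]).round(4) for i in range(4)])
C=np.array([.5469,.2472,0])*.5+P.mean(0)*.5;C[2]=0; yy=(y-13.13)/2
u=np.array([np.cos(np.radians(yy)),np.sin(np.radians(yy)),0]); g=C+.014*u; g[2]=.03; print('grip',g,yy-90); go(g,yy-90)
```

```text
wide far corners (exp 30,+-30) [[ 30.   29.   60. ]
 [ 30.  -30.2  60. ]]
lip ends (exp -55; 46,12,-12,-46) [[-55.2  45.7  64. ]
 [-55.3  11.9  64. ]
 [-55.  -11.9  64. ]
 [-54.5 -44.9  64. ]]
wide edges at lip end, y [[-47.5  28.9  60. ]
 [-47.4 -30.4  60. ]]
narrow [0.5472 0.2474 0.005 ] -13.65149020246127 [np.float64(0.051), np.float64(0.1091), np.float64(0.0516), np.float64(0.1083)]
grip [0.56064466 0.24406507 0.03      ] -103.39074510123064
linear cm [-26.35  21.36   7.8 ] dr [0.12 6.89 0.01] len 34.8
```

Wide coupon measures home (far edge x = 30.0, y offset -0.6). Now to the narrow coupon.

>>> {"op": "send_rows", "data": {"linear": [[-5,0,1.5],[-10,0,3],[-15,2,4.5],[-20,6,6],[-24,11,7.2],[-26.3,16,7.8],[-26.3,20,7.8],[-26.3,21.4,7.8],[-26.3,21.4,7.8],[-26.3,21.4,7.8]], "dr": [[0.1,1.5,0],[0.1,3,0],[0.1,4.5,0],[0.1,6,0],[0.1,6.9,0],[0.1,6.9,0],[0.1,6.9,0],[0.1,6.9,0],[0.1,6.9,0],[0.1,6.9,0]], "hand": 0.75}}

```text
time_s: 15.82
tcp_pos: [0.5611, 0.2438, 0.0315]
eef_rot: [-1.568, 0.001, -1.805]
contact_force: [0.2, -0.0, 0.9]
width: 0.752
```

Run:
```python
from h import *
show(); go([.5606,.2441,0.004],-103.4); snap('wrist','w7')
```

```text
t 15.82 p [561.1 243.8  31.5] yaw/rpy [-8.9860e+01  7.0000e-02 -1.0343e+02] F [ 0.2 -0.   0.9] w 0.752 j [ 0.23  0.78  1.6  -0.    0.75  2.03]
linear cm [-0.01  2.75 -0.06] dr [-0.14 -0.03 -0.07] len 2.8
```

View pics/w7.png

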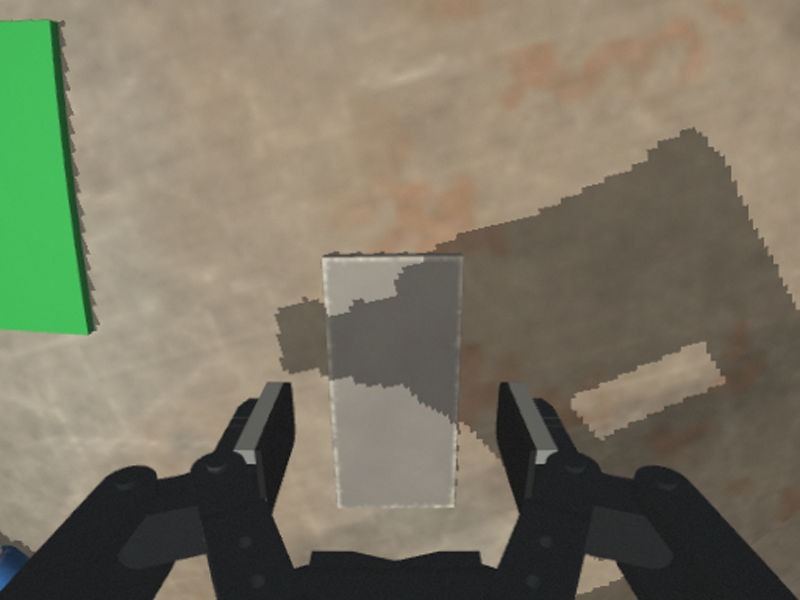

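The narrow grey coupon (far edge (322,257)–(463,255), near edge (338,507)–(455,507)) is centred and square between the pads.

>>> {"op": "send_rows", "data": {"linear": [[0,1,0],[0,2,0],[0,2.7,0],[0,3.0,0],[0,3.1,0],[0,3.1,0]], "dr": [[0,0,0],[0,0,0],[0,0,0],[0,0,0],[0,0,0],[0,0,0]]}}

```text
time_s: 16.62
tcp_pos: [0.5596, 0.2439, -0.0012]
eef_rot: [-1.571, -0.0, -1.805]
contact_force: [1.1, -0.6, -0.3]
width: 0.749
```

Run:
```python
from h import *
show(); go([.5606,.2441,-0.0003],-103.4)
```

```text
t 16.62 p [559.6 243.9  -1.2] yaw/rpy [-9.0020e+01 -1.0000e-02 -1.0339e+02] F [ 1.1 -0.6 -0.3] w 0.749 j [ 0.23  0.83  1.61 -0.    0.7   2.03]
linear cm [-0.04 -0.09  0.09] dr [0.02 0.01 0.01] len 0.1
```

>>> {"op": "send_rows", "data": {"linear": [[0,-0.03,0],[0,-0.03,0],[0,-0.03,0],[0,-0.03,0],[0,-0.03,0]], "dr": [[0,0,0],[0,0,0],[0,0,0],[0,0,0],[0,0,0]], "hand": 0.4, "squeeze": 70}}

```text
time_s: 17.25
tcp_pos: [0.5599, 0.244, 0.0]
eef_rot: [-1.57, 0.0, -1.805]
contact_force: [-0.1, 0.7, 5.7]
width: 0.547
```

Run:
```python
from h import *
show()
```

```text
t 17.25 p [559.9 244.    0. ] yaw/rpy [-8.9980e+01  1.0000e-02 -1.0339e+02] F [-0.1  0.7  5.7] w 0.547 j [ 0.23  0.83  1.61 -0.    0.7   2.03]
```

>>> {"op": "send_rows", "data": {"linear": [[0,-0.5,0],[0,-2,0],[0,-5,0],[0,-9,0],[0,-12,0],[0,-12,0],[0,-12,0]], "dr": [[0,0,0],[0,0,0],[0,0,0],[0,0,0],[0,0,0],[0,0,0],[0,0,0]]}}

```text
time_s: 18.12
tcp_pos: [0.5587, 0.2436, 0.1184]
eef_rot: [-1.573, -0.001, -1.805]
contact_force: [0.7, 0.3, -3.5]
width: 0.539
```

Run:
```python
from h import *
show(); go(mag(-100,0,220),-96.5)
```

```text
t 18.12 p [558.7 243.6 118.4] yaw/rpy [-9.012e+01 -6.000e-02 -1.034e+02] F [ 0.7  0.3 -3.5] w 0.539 j [ 0.23  0.65  1.57 -0.    0.93  2.03]
linear cm [ 26.84 -10.13  -3.93] dr [ 0.12 -6.9   0.05] len 29.0
```

Run:
```python
from h import *
go(mag(20,0,110),-96.5)
```

```text
linear cm [25.39  0.85  8.01] dr [ 0.12 -6.9   0.05] len 26.6
```

>>> {"op": "send_rows", "data": {"linear": [[3,-1,1],[8,-1,2.6],[13,-1,4.2],[18,-1,5.8],[22,-1,7],[25,-1,8],[25.4,-0.5,8],[25.4,0.8,8],[25.4,0.8,8],[25.4,0.8,8]], "dr": [[0.1,-1.5,0],[0.1,-3,0],[0.1,-5,0],[0.1,-6.9,0],[0.1,-6.9,0],[0.1,-6.9,0],[0.1,-6.9,0],[0.1,-6.9,0],[0.1,-6.9,0],[0.1,-6.9,0]]}}

```text
time_s: 19.38
tcp_pos: [0.5782, -0.0205, 0.1106]
eef_rot: [-1.571, -0.0, -1.683]
contact_force: [0.2, 0.2, -1.5]
width: 0.542
```

Run:
```python
from h import *
show(); where(); go(mag(20,0,70),-96.5); snap('wrist','w8')
```

```text
t 19.38 p [578.2 -20.5 110.6] yaw/rpy [-90.   -0.  -96.4] F [ 0.2  0.2 -1.5] w 0.542 j [-0.23  0.63  1.65 -0.    0.86  1.45]
TCP in magazine mm [ 20.3   1.4 110.6]
linear cm [ 0.14  4.06 -0.03] dr [-0.   0.1  0. ] len 4.1
```

View pics/w8.png

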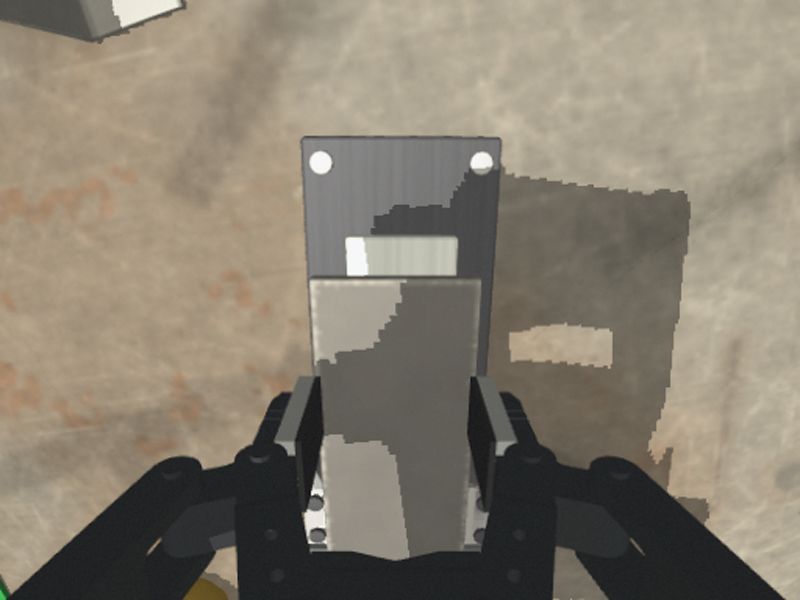

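Narrow coupon held level and straight: far edge (310,279)–(481,278), follower end (346,237)–(457,237), base far edge y=137.

Run:
```python
from h import *
import pickle
c=pickle.load(open('pics/w8.pkl','rb')); q=np.load('mag.npy')
S=lambda pts:np.array([((u+.5)/1.5625-.5,(v+.5)/1.5625-.5) for u,v in pts])
f=lambda P:(Rn.from_euler('z',-q[2]).apply(P-[q[0],q[1],0])*1e3).round(1)
print('narrow far edge',f(w('wrist',S([(310,279),(481,278)]),.1106+.005,c)))
print('follower far (61.5,+-23)',f(w('wrist',S([(346,237),(457,237)]),.054,c)))
print('base far (102.5,+-48)',f(w('wrist',S([(302,138),(501,138)]),.008,c)))
```

```text
narrow far edge [[ 62.4  27.3 115.6]
 [ 62.8 -21.9 115.6]]
follower far (61.5,+-23) [[ 61.4  22.7  54. ]
 [ 61.5 -22.3  54. ]]
base far (102.5,+-48) [[ 99.1  46.9   8. ]
 [ 99.4 -47.1   8. ]]
```

>>> {"op": "send_rows", "data": {"linear": [[0.1,1,0],[0.25,2.5,0],[0.25,3.7,0],[0.25,4.4,0],[0.25,4.6,0],[0.25,4.6,0]], "dr": [[0,0,0],[0,0,0],[0,0,0],[0,0,0],[0,0,0],[0,0,0]]}}

```text
time_s: 20.18
tcp_pos: [0.5785, -0.0243, 0.0651]
eef_rot: [-1.569, -0.0, -1.684]
contact_force: [0.6, 0.3, -1.7]
width: 0.541
```

>>> {"op": "send_rows", "data": {"linear": [[0,0.15,0],[0,0.3,0],[0,0.45,0],[0,0.45,0],[0,0.45,0]], "dr": [[0,0,0],[0,0,0],[0,0,0],[0,0,0],[0,0,0]]}}

```text
time_s: 20.8
tcp_pos: [0.5784, -0.0243, 0.0607]
eef_rot: [-1.57, -0.0, -1.684]
contact_force: [-0.3, 0.0, -2.4]
width: 0.543
```

Run:
```python
from h import *
show(); where()
```

```text
t 20.8 p [578.4 -24.3  60.7] yaw/rpy [-8.993e+01 -2.000e-02 -9.650e+01] F [-0.3  0.  -2.4] w 0.543 j [-0.23  0.71  1.68 -0.    0.75  1.45]
TCP in magazine mm [20.9 -2.3 60.7]
```

>>> {"op": "send_rows", "data": {"linear": [[0,0.1,0],[0,0.2,0],[0,0.2,0]], "dr": [[0,0,0],[0,0,0],[0,0,0]]}}

```text
time_s: 21.18
tcp_pos: [0.5785, -0.0243, 0.0596]
eef_rot: [-1.569, -0.0, -1.684]
contact_force: [-1.6, 0.5, 5.7]
width: 0.539
```

>>> {"op": "send_rows", "data": {"linear": [[0,0.1,0],[0,0.2,0],[0,0.2,0]], "dr": [[0,0,0],[0,0,0],[0,0,0]]}}

```text
time_s: 21.55
tcp_pos: [0.5786, -0.0243, 0.0578]
eef_rot: [-1.569, -0.0, -1.684]
contact_force: [-1.6, 0.6, 5.6]
width: 0.542
```

Run:
```python
from h import *
show(); where()
```

```text
t 21.55 p [578.6 -24.3  57.8] yaw/rpy [-8.988e+01 -3.000e-02 -9.649e+01] F [-1.6  0.6  5.6] w 0.542 j [-0.23  0.71  1.68 -0.    0.75  1.45]
TCP in magazine mm [21.2 -2.3 57.8]
```

Contact at TCP 60, as predicted. Pressing about 7 mm, then dragging.

>>> {"op": "send_rows", "data": {"linear": [[0,0.15,0],[0,0.3,0],[0,0.45,0],[0,0.6,0],[0,0.7,0],[0,0.7,0],[0,0.7,0]], "dr": [[0,0,0],[0,0,0],[0,0,0],[0,0,0],[0,0,0],[0,0,0],[0,0,0]]}}

```text
time_s: 22.42
tcp_pos: [0.5787, -0.0243, 0.0511]
eef_rot: [-1.568, -0.0, -1.684]
contact_force: [-2.1, 0.3, 8.0]
width: 0.54
```

Run:
```python
from h import *
show(); where()
```

```text
t 22.43 p [578.7 -24.3  51.1] yaw/rpy [-8.986e+01 -3.000e-02 -9.649e+01] F [-2.1  0.3  8. ] w 0.54 j [-0.23  0.72  1.68 -0.    0.73  1.45]
TCP in magazine mm [21.3 -2.3 51.1]
```

>>> {"op": "send_rows", "data": {"linear": [[0,0,-0.4],[0,0,-0.8],[0,0,-1.2],[0,0,-1.6],[0,0,-2.0],[0,0,-2.4],[0,0,-2.8],[0,0,-3.2],[0,0,-3.2]], "dr": [[0,0,0],[0,0,0],[0,0,0],[0,0,0],[0,0,0],[0,0,0],[0,0,0],[0,0,0],[0,0,0]]}}

```text
time_s: 23.55
tcp_pos: [0.5494, -0.0214, 0.0516]
eef_rot: [-1.563, -0.001, -1.684]
contact_force: [1.7, -0.1, 8.7]
width: 0.537
```

Run:
```python
from h import *
show(); where()
```

```text
t 23.55 p [549.4 -21.4  51.6] yaw/rpy [-8.954e+01 -7.000e-02 -9.651e+01] F [ 1.7 -0.1  8.7] w 0.537 j [-0.24  0.7   1.76 -0.    0.67  1.44]
TCP in magazine mm [-8.3 -2.7 51.6]
```

>>> {"op": "send_rows", "data": {"linear": [[0,0,-0.3],[0,0,-0.6],[0,0,-0.9],[0,0,-1.2],[0,0,-1.3],[0,0,-1.3]], "dr": [[0,0,0],[0,0,0],[0,0,0],[0,0,0],[0,0,0],[0,0,0]]}}

```text
time_s: 24.3
tcp_pos: [0.537, -0.02, 0.0516]
eef_rot: [-1.562, -0.001, -1.684]
contact_force: [1.3, -0.3, 8.2]
width: 0.541
```

>>> {"op": "send_rows", "data": {"linear": [[0,0,-0.15],[0,0,-0.3],[0,0,-0.3]], "dr": [[0,0,0],[0,0,0],[0,0,0]]}}

```text
time_s: 24.68
tcp_pos: [0.5355, -0.0199, 0.0518]
eef_rot: [-1.558, -0.001, -1.685]
contact_force: [3.0, -0.0, 7.0]
width: 0.544
```

Run:
```python
from h import *
show(); where()
```

```text
t 24.68 p [535.5 -19.9  51.8] yaw/rpy [-8.929e+01 -8.000e-02 -9.654e+01] F [ 3. -0.  7.] w 0.544 j [-0.25  0.69  1.8   0.    0.64  1.44]
TCP in magazine mm [-22.2  -2.8  51.8]
```

>>> {"op": "send_rows", "data": {"linear": [[0,0,-0.15],[0,0,-0.3],[0,0,-0.3]], "dr": [[0,0,0],[0,0,0],[0,0,0]]}}

```text
time_s: 25.05
tcp_pos: [0.5354, -0.02, 0.0523]
eef_rot: [-1.552, -0.002, -1.686]
contact_force: [7.3, 1.2, 6.4]
width: 0.542
```

>>> {"op": "send_rows", "data": {"linear": [[0,0,-0.1],[0,0,-0.2],[0,0,-0.2]], "dr": [[0,0,0],[0,0,0],[0,0,0]]}}

```text
time_s: 25.42
tcp_pos: [0.5354, -0.0201, 0.0526]
eef_rot: [-1.548, -0.002, -1.686]
contact_force: [9.4, 1.2, 6.0]
width: 0.541
```

Run:
```python
from h import *
show(); where()
```

```text
t 25.43 p [535.4 -20.1  52.6] yaw/rpy [-88.69  -0.1  -96.6 ] F [9.4 1.2 6. ] w 0.541 j [-0.25  0.68  1.81  0.    0.63  1.44]
TCP in magazine mm [-22.3  -3.   52.6]
```

Stopped at -22.3 mm, exactly as predicted for home, with the force rising. Easing back and up towards the lips, then opening.

>>> {"op": "send_rows", "data": {"linear": [[0,-0.1,0.4],[0,-0.25,0.8],[0,-0.4,0.8],[0,-0.4,0.8],[0,-0.4,0.8]], "dr": [[0,0,0],[0,0,0],[0,0,0],[0,0,0],[0,0,0]]}}

```text
time_s: 26.05
tcp_pos: [0.5359, -0.0198, 0.0549]
eef_rot: [-1.564, -0.001, -1.684]
contact_force: [1.7, -1.6, 6.0]
width: 0.542
```

Run:
```python
from h import *
show(); where()
```

```text
t 26.05 p [535.9 -19.8  54.9] yaw/rpy [-8.963e+01 -6.000e-02 -9.650e+01] F [ 1.7 -1.6  6. ] w 0.542 j [-0.25  0.68  1.79 -0.    0.66  1.44]
TCP in magazine mm [-21.8  -2.7  54.9]
```

>>> {"op": "send_rows", "data": {"linear": [[0,-0.1,0.2],[0,-0.1,0.2]], "dr": [[0,0,0],[0,0,0]]}}

```text
time_s: 26.3
tcp_pos: [0.5359, -0.0197, 0.055]
eef_rot: [-1.569, -0.001, -1.684]
contact_force: [-0.8, -2.2, 4.6]
width: 0.538
```

>>> {"op": "send_rows", "data": {"linear": [[0,0,0.2],[0,-0.2,0.3],[0,-0.5,0.3],[0,-1.5,0.3],[0,-4,0.3],[0,-9,0.3],[0,-14,-2],[0,-18,-5],[0,-19,-8],[0,-19,-8]], "dr": [[0,0,0],[0,0,0],[0,0,0],[0,0,0],[0,0,0],[0,0,0],[0,0,0],[0,0,0],[0,0,0],[0,0,0]], "hand": 0.72}}

```text
time_s: 27.55
tcp_pos: [0.4542, -0.0097, 0.2461]
eef_rot: [-1.568, -0.0, -1.684]
contact_force: [-0.2, -0.2, 0.6]
width: 0.717
```

Run:
```python
from h import *
show(); where(); snap('wrist','w9'); snap('side','s9')
a=cv2.imread('pics/w9_raw.png')[:260,130:390]; b=cv2.imread('pics/s9_raw.png')[175:225,250:330]
o=np.zeros((560,800,3),np.uint8); a=cv2.resize(a,(520,520),interpolation=cv2.INTER_CUBIC); o[:520,:520]=a
b=cv2.resize(b,(280,175),interpolation=cv2.INTER_CUBIC); o[:175,520:]=b
cv2.imwrite('pics/final.png',o)
```

```text
t 27.55 p [454.2  -9.7 246.1] yaw/rpy [-8.985e+01 -3.000e-02 -9.649e+01] F [-0.2 -0.2  0.6] w 0.717 j [-0.27  0.28  1.83 -0.    1.04  1.42]
TCP in magazine mm [-104.1   -1.9  246.1]
```

View pics/final.png

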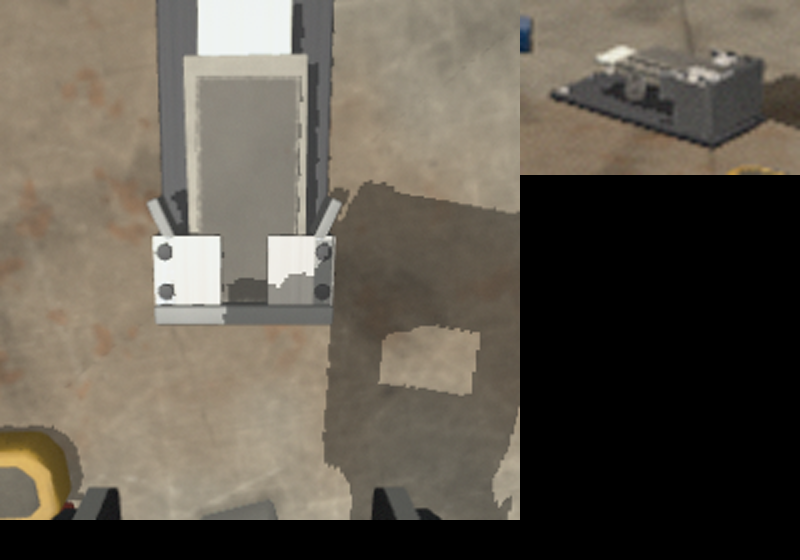

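Final view (2x crop, raw = px/2 + (130, 0)): narrow far edge (195,76)–(301,76), wide far edge (185,56)–(307,56). Both run under the lips to the wall. Checking in numbers.

Run:
```python
from h import *
import pickle
c=pickle.load(open('pics/w9.pkl','rb')); q=np.load('mag.npy')
S=lambda pts:np.array([((u+.5)/2-.5+130,(v+.5)/2-.5) for u,v in pts])
f=lambda P:(Rn.from_euler('z',-q[2]).apply(P-[q[0],q[1],0])*1e3).round(1)
print('narrow far (20,+-25)',f(w('wrist',S([(195,77),(301,77)]),.060,c)))
print('narrow at lip',f(w('wrist',S([(196,230),(300,230)]),.060,c)))
print('wide far (30,+-30)',f(w('wrist',S([(185,56),(307,56)]),.055,c)))
print('lip ends (-55)',f(w('wrist',S([(154,236),(221,236),(268,236),(334,235)]),.064,c)))
```

```text
narrow far (20,+-25) [[ 19.4  23.7  60. ]
 [ 19.4 -26.7  60. ]]
narrow at lip [[-52.8  24.6  60. ]
 [-52.7 -27.9  60. ]]
wide far (30,+-30) [[ 29.5  28.7  55. ]
 [ 29.6 -29.8  55. ]]
lip ends (-55) [[-55.3  45.4  64. ]
 [-55.3  11.9  64. ]
 [-55.3 -11.6  64. ]
 [-54.7 -44.7  64. ]]
```

Both coupons are home, the sizes at the assumed heights match (50.4 and 58.5 mm), and the gripper is clear. Handing in.

```bash
python3 -c "
from workcell import close_job
print(close_job())"
```

```text
the job is handed in; nothing more can be done
None
```

Both coupons are loaded in the magazine, the wide one first and the narrow one on top, and the job is handed in. The robot clock stood at about 27.6 s of the 72 s allowed. The hand-in gave no verdict.

I gripped each coupon across its width, laid it on the stack outside the lips and pressed it about 7–9 mm down. I then dragged it back until the force against the end wall rose to 9–11 N, eased off and released.

- **Wide coupon:** the last wrist picture puts its outer end at x = 29.5 mm, against 30 expected. It is about 0.5 mm off the centre line and straight.
- **Narrow coupon:** its outer end is at 19.4 mm, against 20 expected. It is about 1.5 mm off the centre line and straight.
- **Heights:** I did not measure these directly. The coupon widths come out at 50.4 and 58.5 mm at the expected heights, close to the real 50 and 60 mm, so the stack looks held up at the lips.
- **Gripper and other objects:** the gripper is clear and touching nothing. My path kept clear of the angle offcut, magnet block and tape measure, but I did not measure their positions at the end.
- **One disagreement:** the base plate's far edge read 2.5–3 mm short in two close wrist pictures. The lips and follower fitted within about 1.5 mm, so I used those instead.

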